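# Book a carton in on the parcel scale

## Robot

A 6-joint arm with a two-finger parallel gripper is mounted at the origin on the work surface. World frame = base frame: x ahead of the robot, y to its left, z up, the work surface at z = 0. Lengths are in mm, angles in rad, forces in N, time in s.
With the tool pointing down it reaches from about 350 to 875 mm from the base axis. Payload 4.2 kg.
Tool frame: the origin (TCP) lies midway between the tips of the shut fingers; the grasp point (between the pads) lies 19 mm behind it (arm.tcp_to_grasp is the distance from the TCP to the grasp point, in mm); z points along the fingers, y is the line along which they close (so a half turn about z gives the same grasp; the last joint's range is limited). The gripper opens to 85 mm and grips with 20 to 120 N. Pads are 22 mm wide; open, the fingers measure 114 mm over their backs; the gripper's body (76 mm by 85 mm) begins 54 mm behind the grasp point. The pads swing forward as they close: fully open they stand 13 mm farther back than shut.
Start: joints at [1.39, 0.385, 0.008, 0, -1.194, -0.259], TCP at [266.065, 565.516, 231.312] pointing down, gripper open.
Joint ranges: [-3.14, 3.14], [-1.21, 2.06], [-1.07, 1.41], [-3.16, 2.05], [-2.99, -0.16], [-3.1, 3.1]. Speed limits (rad/s): [2.79, 2.79, 3.14, 3.14, 3.14, 3.14].

## Interface

Orientations are given as a unit quaternion [x, y, z, w].
In Python, from bench import arm, get_image gives the robot as it stands.
- The arm moves only by the tool drive_tool, never from a script. Its argument "deltas" is a list of rows, each a list of 2 entries, a list of its own where there are three numbers: the shift along the tool's x, y, z in cm, then the turn, a rotation vector about the tool's x, y, z in degrees. In form: [[[x, y, z], [ax, ay, az]], ...]. A call has 1 to 12 rows; each row shifts and turns the commanded pose from where the row before left it, along the tool's axes as they then stand; what a row does not reach is not made up. A row lasts 1/10 s, in which the tool goes at most 50 mm and 8.59 degrees, less where a joint would pass 70% of its speed; a pose out of reach is approached as far as the arm can. A call with a gripper value outside its range is refused whole. "claw" is the finger opening in cm, from 0 to 8.54, set as the call begins (left out, the last holds). The fingers move at their own pace and stop on an object; the grip force is fixed at half the most. Time passes only in rows, so rows that do not move let the fingers close. It gives the time, the measured TCP pose, the force, the opening and the grip force at its end, in the units of the state.
- arm.read_state(): the state, without advancing time (a new reading comes with each control period).
- get_image(name): name is "scene" or "top" or "wrist"; returns a dict with "img" (384x512x3 uint8, red, green, blue), "fx", "fy", "cx", "cy" (pixels), "D" ([k1, k2, p1, p2, k3] as OpenCV has them; the pictures are not rectified), "eye" and "orientation" of the camera in the world; the wrist camera has in their place "mount" (4x4, takes a point from camera to tool coordinates, whose origin is the TCP and whose axes are the flange's). Camera axes: x right, y down, z forward; pixel columns grow to the right and rows downward; lengths in mm; the calibration is good to about 2 mm. A picture is of the moment at which its call begins: read the wrist's pose just before it. There is no depth.
- arm.job_done(): hands the job in; it is judged then, once.
The state is a dict: "clock": time; "joints": joint angles; "joint_vel": joint speeds; "joint_efforts": joint torques, N m; "position": TCP position; "ee_rot": TCP orientation; "contact_force": force on the tool from outside, world axes, zero at the start; "wrist_torque": the same for the moment, N m; "gripper_width": finger opening in mm; "grasp_force": force on a finger pad.
Only numpy, scipy, OpenCV 4.12 (cv2) and the standard library are available. Lean on these libraries where they do the work, as an engineer would, in place of code of your own. Each camera call takes 0.05 s, during which the arm holds its last target. There are 200 camera calls.

## Task

Book the yellow-tagged carton in on the parcel scale: while the pan is still empty press the blue key (zero), then set the carton upright and flat inside the pan's rim, without dropping it, and let go. With the carton on the pan, press the yellow, the white and the green key in that order. Press each of these four keys fully down and let it come up before the next, never press the red or the black key, and leave the other loose things on the table where they are.

Things in the scene. Friction and masses are not known exactly. Their poses are not given: they have to be found in the camera images.
- carton: the carton to book in: brown cardboard box with YELLOW tags on its top and long sides, 140 mm (x) x 52 mm (y) x 80 mm (z), 0.3 to 0.65 kg, standing upright; origin at the centre of its underside, z up, x along its length
- pan (a point): centre of the floor of the scale's steel pan, 40 mm above the table; axes of the pan: x along its length, z up. The floor inside the rim is 190 x 100 mm, the rim stands 10 mm above the floor and is 5 mm thick; the grey scale body below is 210 x 120 mm. The scale is fixed
- console: grey key console, 210 mm (x) x 240 mm (y) x 40 mm high, fixed, origin at the centre of its underside; six round keys in two rows of three, 66 mm apart, on the robot's side of its top (which colour is where changes); a raised black display (top at 59 mm) along its far edge, x = +45 to +100 mm
- key_blue_top (a point): centre of the top face of the blue key, a round spring push button 40 mm across in a 56 mm aluminium collar; pressed straight down; top 60 mm above the table when up, level with its collar (52 mm) when fully down
- key_blue (a joint): travel of the blue key in m: 0 up, 0.008 fully down; about 1.5 N to start, 5 N fully down, springs back
- key_yellow_top (a point): centre of the top face of the yellow key, a round spring push button 40 mm across in a 56 mm aluminium collar; pressed straight down; top 60 mm above the table when up, level with its collar (52 mm) when fully down
- key_yellow (a joint): travel of the yellow key in m: 0 up, 0.008 fully down; about 1.5 N to start, 5 N fully down, springs back
- key_white_top (a point): centre of the top face of the white key, a round spring push button 40 mm across in a 56 mm aluminium collar; pressed straight down; top 60 mm above the table when up, level with its collar (52 mm) when fully down
- key_white (a joint): travel of the white key in m: 0 up, 0.008 fully down; about 1.5 N to start, 5 N fully down, springs back
- key_green_top (a point): centre of the top face of the green key, a round spring push button 40 mm across in a 56 mm aluminium collar; pressed straight down; top 60 mm above the table when up, level with its collar (52 mm) when fully down
- key_green (a joint): travel of the green key in m: 0 up, 0.008 fully down; about 1.5 N to start, 5 N fully down, springs back
- key_red_top (a point): centre of the top face of the red key, a round spring push button 40 mm across in a 56 mm aluminium collar; pressed straight down; top 60 mm above the table when up, level with its collar (52 mm) when fully down
- key_red (a joint): travel of the red key in m: 0 up, 0.008 fully down; about 1.5 N to start, 5 N fully down, springs back
- key_black_top (a point): centre of the top face of the black key, a round spring push button 40 mm across in a 56 mm aluminium collar; pressed straight down; top 60 mm above the table when up, level with its collar (52 mm) when fully down
- key_black (a joint): travel of the black key in m: 0 up, 0.008 fully down; about 1.5 N to start, 5 N fully down, springs back
- other_carton: the other brown carton, same 140 x 52 x 80 mm, with PINK tags; stays where it is; origin at the centre of its underside
- tape_tan: roll of tan tape lying flat, 110 mm across, 48 mm high; stays where it is; origin at the centre of its underside
- tape_clear: roll of amber tape lying flat, 110 mm across, 48 mm high; stays where it is; origin at the centre of its underside
- pen_cup: black cup, 72 mm across, 95 mm high; stays where it is; origin at the centre of its underside
- stapler: blue and black stapler, 140 x 36 x 56 mm; stays where it is; origin at the centre of its underside
- parcel: kraft-wrapped parcel, 160 x 110 x 50 mm; stays where it is; origin at the centre of its underside
Mind the look-alikes: they are no part of the job. Leave any purple or turquoise look-alike of the part that bears pan alone. Leave any purple look-alike of the carton alone.

How it is judged (in metres and radians):
On the way, in this order (a step that is already met when the one before it is completed fails the run):
1. the blue key is pressed down (over 6 mm) with the carton away from the pan (value of joint key_blue above 0.006 m and not (distance between carton and pan below 0.09 m)), for 0.05 s.
2. the carton stands flat inside the pan's rim, let go (x of carton in the frame of pan between -0.03 and 0.03 m and y of carton in the frame of pan between -0.03 and 0.03 m and z of carton in the frame of pan between -0.004 and 0.004 m and angle between carton's own z axis and vertical below 0.06 rad and contact force between the fingers and carton below 0.1 N and linear speed of carton below 0.03 m/s), for 0.2 s.
3. the yellow key is pressed down (over 6 mm) with the carton flat in the pan (value of joint key_yellow above 0.006 m and x of carton in the frame of pan between -0.03 and 0.03 m and y of carton in the frame of pan between -0.03 and 0.03 m and z of carton in the frame of pan between -0.004 and 0.004 m and angle between carton's own z axis and vertical below 0.06 rad), for 0.05 s.
4. the white key is pressed down (over 6 mm) with the carton flat in the pan (value of joint key_white above 0.006 m and x of carton in the frame of pan between -0.03 and 0.03 m and y of carton in the frame of pan between -0.03 and 0.03 m and z of carton in the frame of pan between -0.004 and 0.004 m and angle between carton's own z axis and vertical below 0.06 rad), for 0.05 s.
5. the green key is pressed down (over 6 mm) with the carton flat in the pan (value of joint key_green above 0.006 m and x of carton in the frame of pan between -0.03 and 0.03 m and y of carton in the frame of pan between -0.03 and 0.03 m and z of carton in the frame of pan between -0.004 and 0.004 m and angle between carton's own z axis and vertical below 0.06 rad), for 0.05 s.
At the end, for the whole second after the job is handed in: the yellow-tagged carton stands at rest and upright (within 0.06 rad) on the floor of the pan (within 4 mm), inside its rim (centre within 30 mm of the pan's centre along each pan axis); all six keys are up (under 2 mm of travel); every other loose thing is within 30 mm of where it began (x of carton in the frame of pan between -0.03 and 0.03 m and y of carton in the frame of pan between -0.03 and 0.03 m and z of carton in the frame of pan between -0.004 and 0.004 m and angle between carton's own z axis and vertical below 0.06 rad and linear speed of carton below 0.02 m/s and angular speed of carton below 0.1 rad/s and value of joint each of key_blue, key_yellow, key_white, key_green, key_red, key_black below 0.002 m and distance of each of other_carton, tape_tan, tape_clear, pen_cup, stapler, parcel from where it was at the start of the episode below 0.03 m); the robot touches nothing.
It fails at once if the red or the black key is pressed (over 3 mm) (value of joint any of key_red, key_black above 0.003 m).
It fails at once if two keys are down at once (over 3 mm) (value of joint each of key_blue, key_yellow above 0.003 m or value of joint each of key_blue, key_white above 0.003 m or value of joint each of key_blue, key_green above 0.003 m or value of joint each of key_yellow, key_white above 0.003 m or value of joint each of key_yellow, key_green above 0.003 m or value of joint each of key_white, key_green above 0.003 m).
It fails at once if the blue key is pressed (over 3 mm) with the carton on the pan, or the yellow, white or green key with it not on the pan ((value of joint key_blue above 0.003 m and distance between carton and pan below 0.09 m) or (value of joint any of key_yellow, key_white, key_green above 0.003 m and not (distance between carton and pan below 0.09 m))).
It fails at once if the carton is dropped (falls freely faster than 0.5 m/s, about 13 mm) (linear speed of carton above 0.5 m/s and contact force between the fingers and carton below 0.1 N).
It fails at once if another loose thing is displaced by more than 30 mm (distance of any of other_carton, tape_tan, tape_clear, pen_cup, stapler, parcel from where it was at the start of the episode above 0.03 m).
It also fails if it takes over 72 s, if anything falls off the work surface, if the arm or the gripper's body presses on something with over 40 N, if the wrist force passes 120 N, or if a joint passes its speed limit or range.

## Working session

There is one attempt and no reset: what is moved stays moved. The work goes in short steps, Python scripts to look and compute and a tool call to move; the robot and the scene stay as the last step left them, time stands still between calls to the robot, and variables do not carry over. Pictures are saved under pics/ and viewed, at most 10 in all, crops included, and the job is handed in when it is done.

Besides the shell and the picture viewer there is one more tool, called after "Request:" in YAML: its name, and indented under it one key for each argument. drive_tool: Moves the arm, as the interface text tells. Its arguments: {"type":"object","properties":{"deltas":{"type":"array"},"claw":{"type":"number"}},"required":["deltas"]}

```bash
mkdir -p pics
cat > h.py <<'E'
import numpy as np, cv2
from scipy.spatial.transform import Rotation as R
from bench import arm, get_image
def K(c): return np.array([[c["fx"],0,c["cx"]],[0,c["fy"],c["cy"]],[0,0,1.]])
def pose(c):
    if "eye" in c: 
        o=np.array(c["orientation"],float); 
        return (R.from_quat(o).as_matrix() if o.size==4 else o.reshape(3,3)), np.array(c["eye"],float)
    M=np.array(c["mount"]); T=c["_tool"]; return T[0]@M[:3,:3], T[0]@M[:3,3]+T[1]
def shot(n,f=None):
    s=arm.read_state(); c=get_image(n); c["_tool"]=(R.from_quat(s["ee_rot"]).as_matrix(),np.array(s["position"]))
    if f: cv2.imwrite(f,cv2.cvtColor(c["img"],cv2.COLOR_RGB2BGR))
    return c
def world(c,px,z):
    p=cv2.undistortPoints(np.array(px,float).reshape(-1,1,2),K(c),np.array(c["D"],float)).reshape(-1,2)
    Rm,e=pose(c); d=np.c_[p,np.ones(len(p))]@Rm.T
    return e+d*((z-e[2])/d[:,2])[:,None]
def proj(c,P):
    Rm,e=pose(c); return cv2.projectPoints(np.array(P,float).reshape(-1,3),cv2.Rodrigues(Rm.T)[0],-Rm.T@e,K(c),np.array(c["D"],float))[0].reshape(-1,2)
E
python3 - <<'E'
from h import *
import pickle
for n in("top","scene"):
    c=shot(n); pickle.dump(c,open(n+".pkl","wb")); 
    cv2.imwrite(f"pics/{n}0.png",cv2.resize(cv2.cvtColor(c["img"],cv2.COLOR_RGB2BGR),(800,600),interpolation=cv2.INTER_CUBIC))
    print(n,c["eye"],c["orientation"],c["fx"])
print(arm.read_state())
E
```

```text
top [ 342.92622343  -62.46015648 1285.09181863] [-0.70032539  0.71102988 -0.04251417  0.04661965] 437.30504527704585
scene [973.11068898  53.83534917 896.65366055] [ 0.59962812  0.75472544 -0.21306965 -0.15948967] 350.62192230958294
{'clock': 0.1, 'joints': array([ 1.38960629e+00,  3.85489615e-01,  6.79159206e-03, -4.44141794e-04,
       -1.19401432e+00, -2.58589477e-01]), 'joint_vel': array([ 7.63950215e-04,  7.30230185e-04,  3.03936446e-03, -4.47993617e-06,
       -5.65470994e-04, -5.84385747e-04]), 'joint_efforts': array([-3.62941046e-04, -3.93322742e+01,  1.88928008e+01,  4.19790432e+00,
       -2.63640301e-03,  6.66632616e-06]), 'position': array([265.85490292, 565.0702619 , 230.3350018 ]), 'ee_rot': array([ 9.75903165e-01, -2.18201862e-01, -1.69195075e-04,  9.65276938e-04]), 'contact_force': array([-0.27744814, -0.71978401,  0.00127176]), 'wrist_torque': array([-1.92782755e-02, -8.58821583e-03,  6.40454673e-05]), 'grasp_force': 0.0, 'gripper_width': 85.31173044948152}
```

View pics/top0.png

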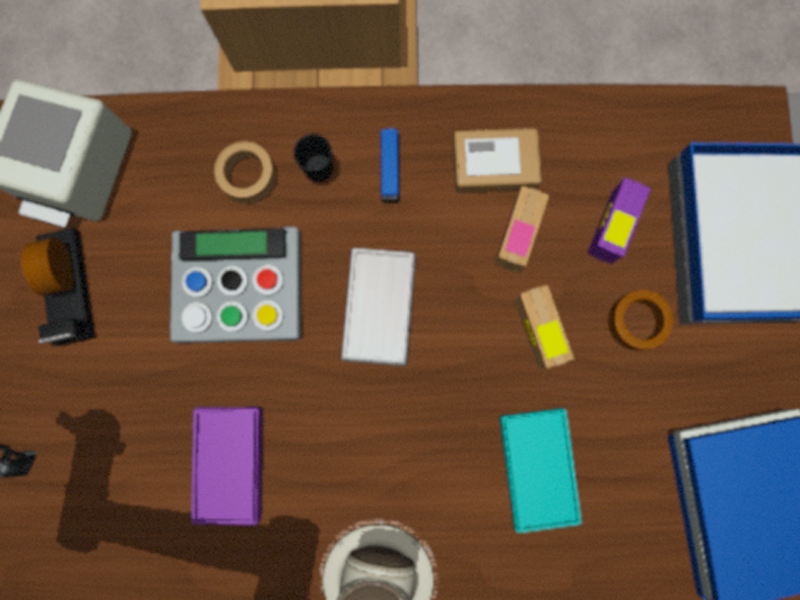

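View pics/scene0.png

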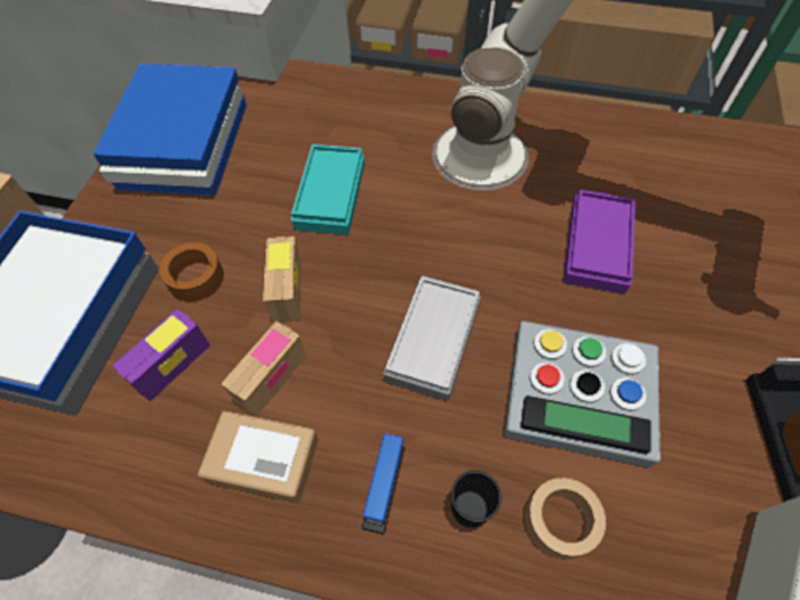

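Top view (800x600), where several things could be meant:
- **Carton:** the brown box with a yellow tag at (546,327) fits. The purple box with a yellow tag at (620,222) and the brown box with a pink tag at (524,228) do not.
- **Pan:** the steel one at (379,306) fits. The purple (226,466) and turquoise (540,470) ones are look-alikes.
- **Keys:** blue (196,281), black (231,280), red (267,279), white (196,316), green (231,316), yellow (267,315).

Next I'll measure positions and confirm with one enlarged crop.

Run:
```python
from h import *
import pickle
c=pickle.load(open("top.pkl","rb")); im=c["img"]
hsv=cv2.cvtColor(im,cv2.COLOR_RGB2HSV)
s=512/800
for n,(u,v) in dict(blue=(196,281),red=(267,279),green=(231,316),yellow=(267,315),white=(196,316),black=(231,280)).items():
    u*=s;v*=s
    p=im[int(round(v)),int(round(u))].astype(int)
    m=(np.abs(im.astype(int)-p).sum(2)<90)
    yy,xx=np.mgrid[:384,:512]; m&=((xx-u)**2+(yy-v)**2<9.5**2)
    q=[xx[m].mean(),yy[m].mean()]; print(n,m.sum(),np.round(q,1),world(c,q,60)[0].round(1))
print("pan", world(c,np.array([[352,249],[414,253],[405,363],[343,359]])*s,50).round(1))
# yellow tag
m=((hsv[...,0]>24)&(hsv[...,0]<36)&(hsv[...,1]>180)&(hsv[...,2]>150)).astype(np.uint8)
n,l,st,ce=cv2.connectedComponentsWithStats(m)
for i in range(1,n):
    if st[i,4]>20: 
        r=cv2.minAreaRect(np.argwhere(l==i)[:,::-1].astype(np.float32)); print(st[i],r)
b=cv2.cvtColor(im,cv2.COLOR_RGB2BGR)
cv2.imwrite("pics/crop1.png",cv2.resize(b[150:245,210:375],(800,460),interpolation=cv2.INTER_CUBIC))
```

```text
blue 122 [124.9 179.5] [548.8 326.6  60. ]
red 110 [170.5 178.1] [550.6 194.5  60. ]
green 127 [147.5 201.8] [483.6 259.6  60. ]
yellow 106 [170.3 201.1] [484.6 194.2  60. ]
white 250 [124.8 202.4] [482.7 325.2  60. ]
black 105 [147.5 178.9] [549.4 260.8  60. ]
pan [[604.4  38.4  50. ]
 [594.9 -75.8  50. ]
 [393.3 -56.2  50. ]
 [402.1  55.7  50. ]]
[388 135  18  22 244] ((396.12066650390625, 145.94825744628906), (12.81297779083252, 19.126619338989258), 21.801406860351562)
[165 196  12  12 106] ((170.50001525878906, 201.00003051757812), (10.60660171508789, 10.60660171508789), 45.0)
[344 205  20  25 312] ((352.94525146484375, 216.97445678710938), (21.786121368408203, 14.438644409179688), 70.01689147949219)
```

View pics/crop1.png

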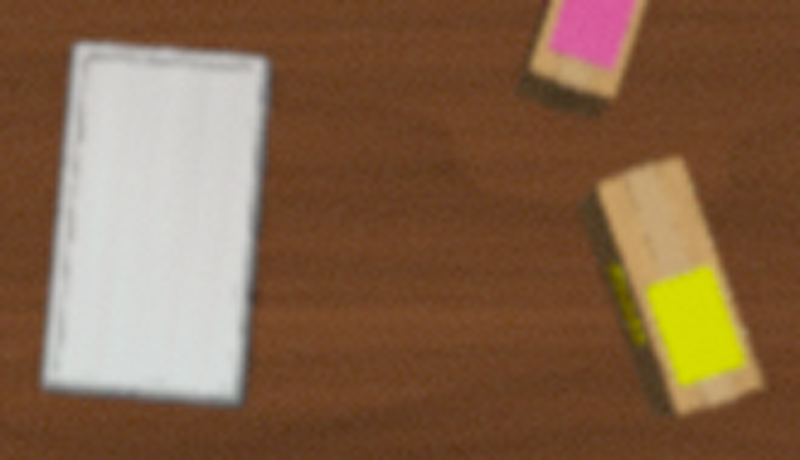

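The crop confirms the brown carton with yellow tags on top and side, top-face corners at crop (597,185), (683,157), (765,388), (678,416). The steel pan's rim corners are at (75,42), (270,57), (241,403), (42,388).

Run:
```python
from h import *
import pickle
from scipy.optimize import least_squares
c=pickle.load(open("top.pkl","rb")); sx=165/800; sy=95/460
def fit(px,z,L,W):
    px=np.array(px,float); P=world(c,np.c_[210+(px[:,0]+.5)*sx-.5,150+(px[:,1]+.5)*sy-.5],z)[:,:2]
    loc=np.array([[L,W],[L,-W],[-L,-W],[-L,W]])/2
    f=lambda p:(loc@np.array([[np.cos(p[2]),np.sin(p[2])],[-np.sin(p[2]),np.cos(p[2])]])+p[:2]-P).ravel()
    r=least_squares(f,[*P.mean(0),0]); print(r.x.round(3),np.degrees(r.x[2]).round(1),r.fun.round(1)); return r.x
cart=fit([(597,185),(683,157),(765,388),(678,416)],80,140,52)
pan=fit([(75,42),(270,57),(241,403),(42,388)],50,200,110)
st=arm.read_state(); M=R.from_quat(st["ee_rot"]).as_matrix(); print(M.round(3), M[:,1])
def tooldelta(w): return (M.T@np.array(w)).round(1)
b=[548.8,326.6]; print("blue", tooldelta(np.r_[b,90]-st["position"]))
```

```text
[ 4.53484e+02 -3.09265e+02  3.01000e-01] 17.3 [ 0.1 -0.5 -0.1  0.3  0.2  0.5 -0.2 -0.4]
[ 4.99556e+02 -8.77000e+00 -9.70000e-02] -5.6 [-3.1 -2.7 -2.8  3.6  2.8  2.7  3.1 -3.6]
[[ 0.905 -0.426 -0.001]
 [-0.426 -0.905 -0.002]
 [ 0.     0.002 -1.   ]] [-0.42588745 -0.90477403  0.00195787]
blue [357.6  95.  140.6]
```

Request:
drive_tool:
  deltas:
    - [[4.0,1.06,0],[0,0,0]]
    - [[4.5,1.2,0],[0,0,0]]
    - [[4.5,1.2,1],[0,0,0]]
    - [[4.5,1.2,1.6],[0,0,0]]
    - [[4.5,1.2,1.6],[0,0,0]]
    - [[4.5,1.2,1.6],[0,0,0]]
    - [[4.5,1.2,1.6],[0,0,0]]
    - [[3.0,0.8,2.5],[0,0,0]]
    - [[1.76,0.44,3],[0,0,0]]
    - [[0,0,0],[0,0,0]]
    - [[0,0,0],[0,0,0]]
  claw: 0

```text
clock: 1.2
position: [549.1, 326.8, 101.5]
ee_rot: [0.976, -0.218, -0.0, 0.001]
contact_force: [1.0, 0.6, 1.5]
gripper_width: 0.2
grasp_force: 0.0
```

Request:
drive_tool:
  deltas:
    - [[0,0,2],[0,0,0]]
    - [[0,0,1.5],[0,0,0]]
    - [[0,0,0.6],[0,0,0]]
    - [[0,0,0.5],[0,0,0]]
    - [[0,0,0.35],[0,0,0]]
    - [[0,0,0],[0,0,0]]
    - [[0,0,0],[0,0,0]]

```text
clock: 1.9
position: [548.9, 328.5, 56.0]
ee_rot: [0.976, -0.217, 0.001, -0.001]
contact_force: [-7.3, 0.1, 10.5]
gripper_width: 0.1
grasp_force: 5.2
```

Run:
```python
from h import *
c=shot("wrist"); s=arm.read_state(); print(s["position"],s["contact_force"],s["wrist_torque"])
b=cv2.cvtColor(c["img"],cv2.COLOR_RGB2BGR)
t=shot("scene"); tb=cv2.cvtColor(t["img"],cv2.COLOR_RGB2BGR)[190:310,320:440]
cv2.imwrite("pics/w1.png",np.hstack([cv2.resize(b,(440,330)),cv2.resize(tb,(330,330),interpolation=cv2.INTER_CUBIC)]))
```

```text
[548.93267144 328.55006132  56.0675605 ] [-6.17962129  0.09085639 11.01220635] [0.05246376 1.94502903 0.04274194]
```

View pics/w1.png

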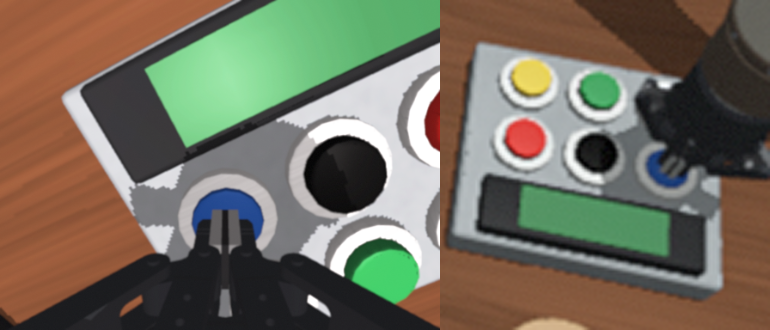

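The closed fingers are on the blue key (wrist view about (228,215)), which looks level with its collar. 11 N is more than the 5 N that full travel needs. I'll push 2 mm more to check it has bottomed.

Request:
drive_tool:
  deltas:
    - [[0,0,0.2],[0,0,0]]
    - [[0,0,0],[0,0,0]]
    - [[0,0,0],[0,0,0]]

```text
clock: 2.3
position: [549.0, 328.6, 55.9]
ee_rot: [0.976, -0.217, 0.001, -0.001]
contact_force: [-10.4, -1.8, 18.2]
gripper_width: 0.0
grasp_force: 9.1
```

Request:
drive_tool:
  deltas:
    - [[0,0,-0.5],[0,0,0]]
    - [[0,0,-0.4],[0,0,0]]
    - [[0,0,0],[0,0,0]]
    - [[0,0,0],[0,0,0]]

```text
clock: 2.7
position: [549.9, 328.4, 60.5]
ee_rot: [0.976, -0.218, 0.001, -0.001]
contact_force: [-0.4, 1.7, 2.2]
gripper_width: -0.0
grasp_force: 1.5
```

The blue key bottomed at TCP z = 56 and springs back as I lift. Next I move to the carton.

Request:
drive_tool:
  deltas:
    - [[0,0,-3.5],[0,0,0]]
    - [[0,0,-4.5],[0,0,0]]
    - [[1.3,4.3,-2],[0,0,0]]
    - [[1.3,4.3,-1],[0,0,0]]
    - [[1.3,4.3,0],[0,0,0]]
    - [[1.3,4.3,0],[0,0,0]]
    - [[1.3,4.3,0],[0,0,0]]
    - [[1.3,4.3,0],[0,0,0]]
    - [[1.3,4.3,0],[0,0,0]]
    - [[1.3,4.3,0],[0,0,0]]
    - [[1.3,4.3,0],[0,0,0]]
    - [[1.3,4.3,0],[0,0,0]]

```text
clock: 3.9
position: [483.1, -119.1, 169.2]
ee_rot: [0.976, -0.218, -0.0, 0.0]
contact_force: [1.9, 0.1, -0.4]
gripper_width: 0.1
grasp_force: 0.0
```

Request:
drive_tool:
  deltas:
    - [[1.3,4.3,0],[0,0,0]]
    - [[1.3,4.3,0],[0,0,0]]
    - [[1.3,4.3,0],[0,0,0]]
    - [[1.3,4.3,0],[0,0,0]]
    - [[0,0,0],[0,0,-8]]
    - [[0,0,0],[0,0,-8]]
    - [[0,0,0],[0,0,-8]]
    - [[0,0,0],[0,0,-8]]
    - [[0,0,0],[0,0,-8]]
    - [[0,0,0],[0,0,-2.5]]
    - [[0,0,0],[0,0,0]]
  claw: 8.5

```text
clock: 5.0
position: [457.3, -295.1, 168.9]
ee_rot: [0.989, 0.15, -0.001, -0.0]
contact_force: [0.5, 0.4, -0.3]
gripper_width: 84.8
grasp_force: 0.0
```

```bash
cat >> h.py <<'E'
def togo(x,y,z,yaw):
    s=arm.read_state(); M=R.from_quat(s["ee_rot"]).as_matrix()
    yw=np.degrees(np.arctan2(M[1,0],M[0,0])); d=M.T@(np.array([x,y,z])-s["position"])
    print("pos",np.round(s["position"],1),"yaw",yw.round(1),"tilt",M[:,2].round(3),"delta cm",(d/10).round(2),"turn z",round(-(yaw-yw),1))
E
python3 - <<'E'
from h import *
togo(453.5,-309.3,33,17.3)
c=shot("wrist","pics/w2.png")
Rz=R.from_euler("z",17.3,degrees=True).as_matrix()
P=np.array([[a*70,b*26,80] for a,b in((1,1),(1,-1),(-1,-1),(-1,1))])@Rz.T+[453.5,-309.3,0]
q=proj(c,P); print(q.round(0))
b=cv2.imread("pics/w2.png"); cv2.polylines(b,[q.astype(np.int32)],True,(255,0,0),1); cv2.imwrite("pics/w2.png",b)
E
```

```text
pos [ 457.3 -295.1  168.9] yaw 17.3 tilt [-0.001  0.    -1.   ] delta cm [-0.77  1.25 13.59] turn z -0.0
[[240. 112.]
 [319. 112.]
 [310. 296.]
 [244. 296.]]
```

View pics/w2.png

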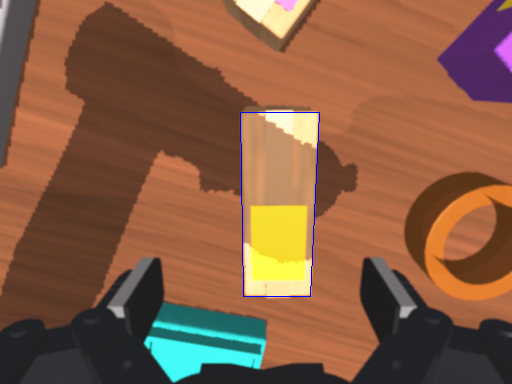

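The predicted outline (corners (240,112), (319,112), (310,296), (244,296)) matches the carton's top face, and the yellow tag is visible. I'll descend and grip.

Request:
drive_tool:
  deltas:
    - [[-0.77,1.25,0],[0,0,0]]
    - [[0,0,2.5],[0,0,0]]
    - [[0,0,3],[0,0,0]]
    - [[0,0,3],[0,0,0]]
    - [[0,0,2.5],[0,0,0]]
    - [[0,0,2],[0,0,0]]
    - [[0,0,0.6],[0,0,0]]
    - [[0,0,0],[0,0,0]]
    - [[0,0,0],[0,0,0]]

```text
clock: 5.95
position: [454.6, -309.8, 34.7]
ee_rot: [0.989, 0.15, 0.001, 0.001]
contact_force: [0.6, 0.7, 1.1]
gripper_width: 85.0
grasp_force: 0.0
```

Request:
drive_tool:
  deltas:
    - [[0,0,0],[0,0,0]]
    - [[0,0,0],[0,0,0]]
    - [[0,0,0],[0,0,0]]
    - [[0,0,0],[0,0,0]]
    - [[0,0,0],[0,0,0]]
    - [[0,0,0],[0,0,0]]
    - [[0,0,0],[0,0,0]]
    - [[0,0,0],[0,0,0]]
    - [[0,0,0],[0,0,0]]
    - [[0,0,0],[0,0,0]]
  claw: 4.0

```text
clock: 6.95
position: [454.4, -309.2, 34.9]
ee_rot: [0.989, 0.151, 0.001, 0.0]
contact_force: [-1.5, 1.1, 5.8]
gripper_width: 51.3
grasp_force: 64.5
```

Request:
drive_tool:
  deltas:
    - [[0,0,-0.5],[0,0,0]]
    - [[0,0,-1.5],[0,0,0]]
    - [[0,0,-2],[0,0,0]]
    - [[0,0,-2],[0,0,0]]
    - [[0,0,-2],[0,0,0]]
    - [[0,0,-1.5],[0,0,0]]
    - [[0,0,-0.5],[0,0,0]]
    - [[0,0,0],[0,0,0]]
    - [[0,0,0],[0,0,0]]

```text
clock: 7.85
position: [452.8, -308.6, 132.3]
ee_rot: [0.989, 0.15, -0.001, -0.001]
contact_force: [0.3, 0.1, -5.2]
gripper_width: 51.5
grasp_force: 64.2
```

Run:
```python
from h import *
togo(499.6,-8.8,135,-5.6)
s=arm.read_state();print(s["contact_force"],s["wrist_torque"],s["gripper_width"],s["grasp_force"])
```

```text
pos [ 452.8 -308.6  132.3] yaw 17.3 tilt [-0.003  0.002 -1.   ] delta cm [ 13.37 -27.24  -0.24] turn z 22.9
[ 0.28744875  0.11254862 -5.15780007] [ 0.00921921  0.01733299 -0.02736188] 51.51984177284666 64.21244144439697
```

Request:
drive_tool:
  deltas:
    - [[0.5,-1.0,0],[0,0,0]]
    - [[1.2,-2.4,0],[0,0,0]]
    - [[1.4,-2.9,0],[0,0,0]]
    - [[1.4,-2.9,0],[0,0,0]]
    - [[1.4,-2.9,0],[0,0,0]]
    - [[1.4,-2.9,0],[0,0,0]]
    - [[1.4,-2.9,0],[0,0,0]]
    - [[1.4,-2.9,0],[0,0,0]]
    - [[1.4,-2.9,0],[0,0,0]]
    - [[1.2,-2.44,0],[0,0,0]]
    - [[0.67,-1.1,0],[0,0,0]]
    - [[0,0,0],[0,0,0]]

```text
clock: 9.05
position: [500.7, -7.6, 133.3]
ee_rot: [0.988, 0.152, -0.0, -0.0]
contact_force: [0.3, 0.1, -5.6]
gripper_width: 51.5
grasp_force: 64.7
```

Request:
drive_tool:
  deltas:
    - [[0,0,0],[0,0,3]]
    - [[0,0,0],[0,0,5]]
    - [[0,0,0],[0,0,5]]
    - [[0,0,0],[0,0,5]]
    - [[0,0,0],[0,0,3.5]]
    - [[0,0,0],[0,0,1.4]]
    - [[0,0,0],[0,0,0]]
    - [[0,0,0],[0,0,0]]

```text
clock: 9.85
position: [500.3, -9.6, 133.6]
ee_rot: [0.999, -0.049, -0.0, 0.0]
contact_force: [0.5, -0.5, -6.0]
gripper_width: 51.3
grasp_force: 64.8
```

Run:
```python
from h import *
togo(499.6,-8.8,75,-5.6)
c=shot("wrist"); b=cv2.cvtColor(c["img"],cv2.COLOR_RGB2BGR)
Rz=R.from_euler("z",-5.6,degrees=True).as_matrix()
P=np.array([[a*100,d*55,50] for a,d in((1,1),(1,-1),(-1,-1),(-1,1))])@Rz.T+[499.6,-8.8,0]
cv2.polylines(b,[proj(c,P).astype(np.int32)],True,(255,0,0),1); cv2.imwrite("pics/w3.png",b)
```

```text
pos [500.3  -9.6 133.6] yaw -5.6 tilt [-0. -0. -1.] delta cm [-0.08 -0.08  5.86] turn z 0.0
```

View pics/w3.png

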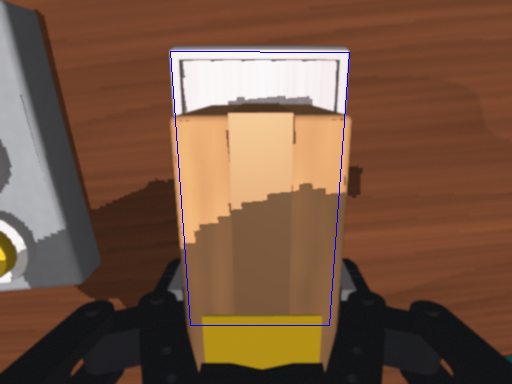

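The pan rim outline (corner row 50, columns 171–349) lines up, and the carton is centred over the pan and level. Lowering.

Request:
drive_tool:
  deltas:
    - [[0,0,1],[0,0,0]]
    - [[0,0,1.5],[0,0,0]]
    - [[0,0,1.3],[0,0,0]]
    - [[0,0,0.8],[0,0,0]]
    - [[0,0,0.4],[0,0,0]]
    - [[0,0,0.3],[0,0,0]]
    - [[0,0,0.2],[0,0,0]]
    - [[0,0,0.1],[0,0,0]]
    - [[0,0,0],[0,0,0]]
    - [[0,0,0],[0,0,0]]

```text
clock: 10.9
position: [500.8, -9.2, 78.1]
ee_rot: [0.999, -0.049, 0.0, -0.0]
contact_force: [-0.1, 0.4, -5.4]
gripper_width: 51.2
grasp_force: 64.7
```

Request:
drive_tool:
  deltas:
    - [[0,0,0.1],[0,0,0]]
    - [[0,0,0.1],[0,0,0]]
    - [[0,0,0.1],[0,0,0]]
    - [[0,0,0.1],[0,0,0]]
    - [[0,0,0],[0,0,0]]
    - [[0,0,0],[0,0,0]]

```text
clock: 11.5
position: [500.6, -9.2, 74.9]
ee_rot: [0.999, -0.049, 0.0, 0.0]
contact_force: [-4.2, 1.6, 6.6]
gripper_width: 51.6
grasp_force: 65.8
```

The carton is on the pan floor, at z = 74.9 as predicted. Releasing.

Request:
drive_tool:
  deltas:
    - [[0,0,-0.1],[0,0,0]]
    - [[0,0,0],[0,0,0]]
    - [[0,0,0],[0,0,0]]
    - [[0,0,0],[0,0,0]]
    - [[0,0,0],[0,0,0]]
    - [[0,0,0],[0,0,0]]
    - [[0,0,0],[0,0,0]]
    - [[0,0,0],[0,0,0]]
  claw: 8.5

```text
clock: 12.3
position: [500.6, -9.3, 74.8]
ee_rot: [0.999, -0.049, -0.0, 0.0]
contact_force: [0.3, -0.0, 0.5]
gripper_width: 85.2
grasp_force: 0.0
```

Request:
drive_tool:
  deltas:
    - [[0,0,-1],[0,0,0]]
    - [[0,0,-2],[0,0,0]]
    - [[0,0,-3],[0,0,0]]
    - [[0,0,-3],[0,0,0]]
    - [[0,0,-2],[0,0,0]]
    - [[0,0,-0.5],[0,0,0]]
    - [[0,0,0],[0,0,0]]
    - [[0,0,0],[0,0,0]]

```text
clock: 13.1
position: [499.7, -9.4, 188.8]
ee_rot: [0.999, -0.049, -0.001, 0.0]
contact_force: [-0.3, 0.6, -1.3]
gripper_width: 84.9
grasp_force: 0.0
```

Run:
```python
from h import *
c=shot("wrist"); b=cv2.cvtColor(c["img"],cv2.COLOR_RGB2BGR)
Rz=R.from_euler("z",-5.6,degrees=True).as_matrix()
for L,W,z in((190,100,40),(140,52,120)):
    P=np.array([[a*L/2,d*W/2,z] for a,d in((1,1),(1,-1),(-1,-1),(-1,1))])@Rz.T+[499.6,-8.8,0]
    cv2.polylines(b,[proj(c,P).astype(np.int32)],True,(255,0,0),1)
t=cv2.cvtColor(shot("scene")["img"],cv2.COLOR_RGB2BGR)
cv2.imwrite("pics/w4.png",np.hstack([cv2.resize(b,(400,300)),cv2.resize(t[100:292,180:436],(400,300))]))
togo(484.6,194.2,180,-5.6)
```

```text
pos [499.8  -9.4 188.4] yaw -5.6 tilt [-0.003 -0.001 -1.   ] delta cm [ -3.5  -20.12   0.84] turn z -0.0
```

View pics/w4.png

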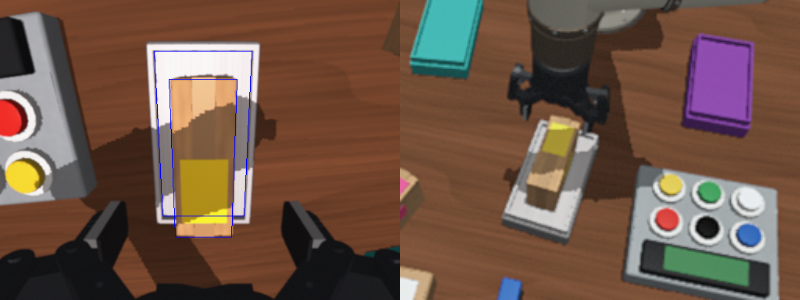

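The carton stands centred inside the rim (outlines match), and the robot has let go. Now the yellow key.

Request:
drive_tool:
  deltas:
    - [[-0.5,-3.12,0],[0,0,0]]
    - [[-0.75,-4.25,0],[0,0,0]]
    - [[-0.75,-4.25,0],[0,0,0]]
    - [[-0.75,-4.25,1],[0,0,0]]
    - [[-0.75,-4.25,2],[0,0,0]]
    - [[0,0,3],[0,0,0]]
    - [[0,0,2.5],[0,0,0]]
    - [[0,0,1.5],[0,0,0]]
    - [[0,0,0],[0,0,0]]
    - [[0,0,0],[0,0,0]]
  claw: 0

```text
clock: 14.2
position: [485.4, 194.2, 89.4]
ee_rot: [0.999, -0.049, -0.0, 0.001]
contact_force: [0.4, -0.0, 0.3]
gripper_width: -0.2
grasp_force: 0.0
```

Request:
drive_tool:
  deltas:
    - [[0,0,1.5],[0,0,0]]
    - [[0,0,1],[0,0,0]]
    - [[0,0,0.5],[0,0,0]]
    - [[0,0,0.4],[0,0,0]]
    - [[0,0,0.4],[0,0,0]]
    - [[0,0,0.1],[0,0,0]]
    - [[0,0,0],[0,0,0]]

```text
clock: 14.9
position: [485.8, 194.5, 55.6]
ee_rot: [0.999, -0.048, 0.001, 0.0]
contact_force: [-10.1, -1.7, 30.9]
gripper_width: 0.1
grasp_force: 15.1
```

Request:
drive_tool:
  deltas:
    - [[0,0,-1.5],[0,0,0]]
    - [[0,0,-2.3],[0,0,0]]
    - [[0,0,0],[0,0,0]]
    - [[-0.48,-4.0,0],[0,0,0]]
    - [[-0.5,-4.5,0],[0,0,0]]
    - [[-0.5,-4.5,0],[0,0,0]]
    - [[0,0,0],[0,0,0]]
    - [[0,0,0],[0,0,0]]

```text
clock: 15.7
position: [482.7, 325.8, 87.8]
ee_rot: [0.999, -0.048, -0.001, 0.0]
contact_force: [-0.5, -0.7, -0.8]
gripper_width: 0.1
grasp_force: 0.0
```

Run:
```python
from h import *
togo(482.7,325.2,53,-5.6)
```

```text
pos [482.7 325.8  87.8] yaw -5.5 tilt [-0.001 -0.001 -1.   ] delta cm [0.01 0.06 3.48] turn z 0.1
```

Request:
drive_tool:
  deltas:
    - [[0,0,1.5],[0,0,0]]
    - [[0,0,0.8],[0,0,0]]
    - [[0,0,0.4],[0,0,0]]
    - [[0,0,0.4],[0,0,0]]
    - [[0,0,0.4],[0,0,0]]
    - [[0,0,0.1],[0,0,0]]
    - [[0,0,0],[0,0,0]]
    - [[0,0,0],[0,0,0]]

```text
clock: 16.5
position: [483.0, 323.8, 55.9]
ee_rot: [0.999, -0.049, -0.0, 0.001]
contact_force: [-7.0, -4.9, 18.2]
gripper_width: 0.3
grasp_force: 9.2
```

Request:
drive_tool:
  deltas:
    - [[0,0,-1.5],[0,0,0]]
    - [[0,0,-2.1],[0,0,0]]
    - [[0,0,0],[0,0,0]]
    - [[0.33,3.0,0],[0,0,0]]
    - [[0.4,3.5,0],[0,0,0]]
    - [[0,0,0],[0,0,0]]
    - [[0,0,0],[0,0,0]]

```text
clock: 17.2
position: [484.5, 259.2, 88.5]
ee_rot: [0.999, -0.05, 0.0, -0.0]
contact_force: [0.6, 0.4, -1.0]
gripper_width: 0.0
grasp_force: 0.0
```

Request:
drive_tool:
  deltas:
    - [[0,0,1.5],[0,0,0]]
    - [[0,0,0.8],[0,0,0]]
    - [[0,0,0.4],[0,0,0]]
    - [[0,0,0.4],[0,0,0]]
    - [[0,0,0.4],[0,0,0]]
    - [[0,0,0.1],[0,0,0]]
    - [[0,0,0],[0,0,0]]
    - [[0,0,0],[0,0,0]]

```text
clock: 18.0
position: [484.2, 260.3, 55.9]
ee_rot: [0.999, -0.048, 0.001, -0.0]
contact_force: [-7.6, -0.5, 19.2]
gripper_width: -0.3
grasp_force: 9.5
```

Request:
drive_tool:
  deltas:
    - [[0,0,-1.5],[0,0,0]]
    - [[0,0,-3],[0,0,0]]
    - [[0,0,-4],[0,0,0]]
    - [[0,0,-4],[0,0,0]]
    - [[0,0,-2],[0,0,0]]
    - [[0,0,0],[0,0,0]]
    - [[0,0,0],[0,0,0]]
    - [[0,0,0],[0,0,0]]

```text
clock: 18.8
position: [483.5, 259.3, 196.3]
ee_rot: [0.999, -0.049, -0.001, 0.001]
contact_force: [-0.2, -0.3, 0.3]
gripper_width: -0.1
grasp_force: 0.0
```

Run:
```python
from h import *
t=cv2.cvtColor(shot("scene")["img"],cv2.COLOR_RGB2BGR)
cv2.imwrite("pics/s5.png",cv2.resize(t[140:380],(800,375)))
```

```text
(no output)
```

View pics/s5.png

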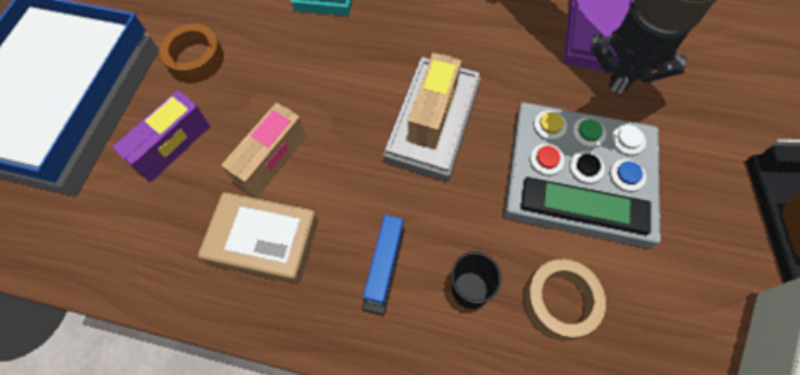

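The carton stands in the pan at (435,100), all six keys are up, the other things have not moved, and the arm is clear. Handing in.

```bash
python3 -c "
from bench import arm
print(arm.job_done())"
```

```text
the job is handed in; nothing more can be done
None
```

The job is handed in with no verdict returned: I pressed blue with the pan empty, set the yellow-tagged carton upright in the steel pan, then pressed yellow, white and green fully down in that order; the last picture shows it standing there with all keys up and nothing else moved.

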